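# Zero the telescoping length stop, then draw it out to the red marker and hold

### The job

On the bench stands a length-stop gauge with a telescoping arm that has been left locked part-way out. Grip the black head of the arm so that its yellow lock button is squeezed in and, keeping it squeezed, push the arm home until you feel it bottom on its zero stop for a moment; then draw it out until its yellow pointer lines up with the red marker on the scale. Finish still gripping the head and holding it at the marker, because a spring pulls the arm back if it is let go; do not disturb the things lying around.

Things in the scene. Friction and masses are not known exactly. Their poses are not given: they have to be found in the camera images.
- head (a point): Middle of the grip on the arm's black head, 78 mm above the bench; moves with the arm. Axes are the gauge's: +y is the level way the arm comes out, -x the side with the yellow button, z up. Head 38 mm wide (x), 36 long (y), 56 to 100 mm above the bench. Pinch it and the button from above, closing along x, with 20 to 40 N: 47 mm across free, 42 mm pressed; this point is the middle when pressed.
- button (a point): Centre of the outer face of the yellow lock button on the head's -x side, 78 mm above the bench, 26 mm along y, 30 mm high; stands 9 mm proud when free, 4 mm fully pressed. Same axes as head.
- sleeve (a point): Middle of the end of the fixed sleeve out of which the arm slides, 78 mm above the bench; 42 mm wide, top at 99 mm, running back 150 mm along -y. The head's back face is 20 mm from it when the arm is at zero. Beside the head nothing stands above 57 mm. The gauge is bolted down. Same axes as head.
- pointer (a point): Tip of the thin yellow pointer needle that sticks out from below the head on its +x side, 44.5 mm above the bench and level with the middle of the head along y; moves with the arm. Same axes as head.
- mark (a point): Inner tip of the red marker clip (22 x 9 x 16 mm) fixed on the white scale, 44.5 mm above the bench, with a thin red line towards the pointer; same axes as head. The pointer must stand at the same place along y as this point (the tips then about 2 mm apart along x). The scale has black ticks every 10 mm, the first at zero.
- stop_arm (a joint): How far the arm is out, in m: 0 at the zero stop (hard), 0.15 fully out. Locked at 0.015 to 0.045 at the start; the marker is at 0.075 to 0.135. A spring pulls it in with 1.5 N at zero, 3 N at 0.135; friction 0.5 N. Unless the button is pressed the lock holds it against about 20 N; past about 0.06 the lock has no hold.
- lock (a joint): Travel of the yellow lock button, in m: about 0 when free (locked), 0.005 fully pressed; freed from about 0.002 on. It moves along +x into the head. Spring: about 8 N to start, 14 N fully pressed.
- oil_can: Bystander: upright grey and red can, 60 mm across, 130 mm high; origin at the centre of its underside. Leave alone.
- wrench: Bystander: steel wrench, 170 mm long, lying flat; origin at its middle on the bench. Leave alone.
- nut_cup: Bystander: steel bowl, 70 mm across, 50 mm high; origin at the centre of its underside. Leave alone.

How it is judged:
On the way, in this order (a step that is already met when the one before it is completed fails the run):
1. the lock button is squeezed in by the gripper (value of joint lock above 0.003 m and contact force between the fingers and lock above 3 N and value of joint stop_arm above 0.004 m), for 0.1 s.
2. the arm is pushed home on its zero stop, button still squeezed (value of joint stop_arm below 0.0015 m and value of joint lock above 0.003 m and contact force between the fingers and stop_arm above 3 N), for 0.2 s.
At the end, for the whole second after the job is handed in: The pointer stands within 4 mm of the red marker along the scale and at rest, with the head still gripped by the fingers (more than 3 N) and the lock button still squeezed in (more than 3 mm) (y of pointer in the frame of mark between -0.004 and 0.004 m and contact force between the fingers and stop_arm above 3 N and value of joint lock above 0.003 m and velocity of joint stop_arm between -0.01 and 0.01 m/s); the arm keeps its last pose, push and grip.
It fails at once if a bystander is moved more than 20 mm (distance of any of oil_can, wrench, nut_cup from where it was at the start of the episode above 0.02 m).
It also fails if it takes over 37 s, if anything falls off the work surface, if the arm or the gripper's body presses on something with over 40 N, if the wrist force passes 120 N, or if a joint passes its speed limit or range.

### The arm

A 6-joint arm with a two-finger parallel gripper is mounted at the origin on the work surface. World frame = base frame: x ahead of the robot, y to its left, z up, the work surface at z = 0. Lengths are in m, angles in rad, forces in N, time in s.
With the tool pointing down it reaches from about 0.25 to 0.775 m from the base axis. Payload 4 kg.
Tool frame: the origin (TCP) lies midway between the tips of the shut fingers; the grasp point (between the pads) lies 19 mm behind it; x points along the fingers, y is the direction in which the jaws open and shut, and the axes are right-handed (so a half turn about x gives the same grasp; the last joint's range is limited). The gripper opens to 85 mm and grips with 20 to 120 N. Pads are 22 mm wide; open, the fingers measure 114 mm over their backs; the gripper's body (76 mm by 85 mm) begins 54 mm behind the grasp point. The pads swing forward as they close: fully open they stand 13 mm farther back than shut.
Start: joints at [-1.317, 0.087, 1.371, -0, 1.684, -0.103], TCP at [0.192, -0.515, 0.231] pointing down, gripper open.
Joint ranges: [-3.1, 3.1], [-0.76, 2.03], [0.27, 2.55], [-1.08, 4.22], [0.17, 2.65], [-2.57, 2.57]. Speed limits (rad/s): [2.79, 2.79, 3.14, 3.14, 3.14, 3.14].

### API

Orientations are given as a unit quaternion [x, y, z, w].
In Python, from bench import arm, eyes gives the robot as it stands.
- The arm moves only by the tool step_arm, never from a script. Its argument "deltas" is a list of rows, each a list of 7 numbers: the opening, from -1 (shut) to 1 (fully open), then the shift along the tool's x, y, z in m, then the turn, a rotation vector about the tool's x, y, z in rad. A call has 1 to 20 rows; each row is the pose to reach, as a shift and turn from the pose commanded when the call began, along the tool's axes at that moment; what a row does not reach only later rows make up. A row lasts 1/12 s, in which the tool goes at most 41.7 mm and 7.16 degrees, less where a joint would pass 70% of its speed; a pose out of reach is approached as far as the arm can. A call with a gripper value outside its range is refused whole. The fingers move at their own pace and stop on an object; "newtons" is the grip in N (left out, the last holds). Time passes only in rows, so rows that repeat a pose let the fingers close. It gives the time, the measured TCP pose, the force and the opening at its end, in the units of the state.
- arm.get_state(): the state, without advancing time (a new reading comes with each control period).
- eyes.read_camera(name): name is "scene" or "top" or "wrist"; returns the picture (420x560x3 uint8, red, green, blue); there is no depth.
- eyes.calibration(name): a dict with "intrinsics" (3x3 intrinsics, pixels), "pose" (4x4, takes a point from camera to world coordinates); the wrist camera has in their place "tool_from_camera" (4x4, takes a point from camera to tool coordinates, whose origin is the TCP and whose axes are the tool frame's). Camera axes: x right, y up, looking along -z (the intrinsics and any distortion apply to the point x, -y, -z); pixel columns grow to the right and rows downward; lengths in m; the calibration is good to about 2 mm. A picture is of the moment at which its call begins: read the wrist's pose just before it. calibration takes no time and is no camera call.
- arm.hand_in(): hands the job in, once; it reports no verdict.
The state is a dict: "t": time; "joint_positions": joint angles; "joint_velocities": joint speeds; "joint_torque": joint torques, N m; "eef_pos": TCP position; "orientation": TCP orientation; "force": force on the tool from outside, world axes, zero at the start; "moment": the same for the moment, N m; "opening": opening from 0.0 (shut) to 1.0 (fully open).
Only numpy, scipy, OpenCV 4.12 (cv2) and the standard library are available. Lean on these libraries where they do the work, as an engineer would, in place of code of your own. Each camera call takes 0.05 s, during which the arm holds its last target. There are 200 camera calls.

## Working session

There is one attempt and no reset: what is moved stays moved. The work goes in short steps, Python scripts to look and compute and a tool call to move; the robot and the scene stay as the last step left them, time stands still between calls to the robot, and variables do not carry over. Pictures are saved under pics/ and viewed, about 8 in all and at most 12, crops included, and the job is handed in when it is done.

Besides the shell and the picture viewer there is one more tool, called by a JSON object that holds its "fn" and its "kwargs", one argument or row to a line. step_arm: Moves the arm, as the interface text tells. Its arguments: {"type":"object","properties":{"deltas":{"type":"array"},"newtons":{"type":"number"}},"required":["deltas"]}

```bash
mkdir -p pics; cat > h.py <<'E'
import numpy as np, cv2
from scipy.spatial.transform import Rotation as R
from bench import arm, eyes
def save(n,f):
    im=eyes.read_camera(n); cv2.imwrite('pics/'+f,im[:,:,::-1]); return im
def ray(n,u,v,T=None):
    c=eyes.calibration(n); K=np.array(c['intrinsics'])
    P=np.array(c['pose']) if T is None else T
    d=np.linalg.inv(K)@[u,v,1]; d=np.array([d[0],-d[1],-d[2]])
    return P[:3,3],P[:3,:3]@d
def at(n,u,v,z,T=None):
    o,d=ray(n,u,v,T); return o+d*(z-o[2])/d[2]
def wristT(s):
    T=np.eye(4);T[:3,3]=s['eef_pos'];T[:3,:3]=R.from_quat(s['orientation']).as_matrix()
    return T@np.array(eyes.calibration('wrist')['tool_from_camera'])
def proj(n,p,T=None):
    c=eyes.calibration(n); P=np.array(c['pose']) if T is None else T
    q=np.linalg.inv(P)@np.append(p,1); k=np.array(c['intrinsics'])@[q[0],-q[1],-q[2]]
    return k[:2]/k[2]
E
python3 - <<'E'
from h import *
s=arm.get_state();print(s['t'],s['eef_pos'],s['orientation'],s['opening'])
for n in('top','scene'):
    save(n,n+'1.png');c=eyes.calibration(n);print(n,list(c),np.round(c['intrinsics'],1).tolist(),np.round(c['pose'],3).tolist())
print(R.from_quat(s['orientation']).as_matrix().round(3))
E
```

```text
0.0 [ 0.19198305 -0.51484344  0.23009426] [-0.69583831 -0.12630132  0.69592594 -0.12467601] 0.9991575242536106
top ['intrinsics', 'pose'] [[530.8, 0.0, 279.1], [0.0, 530.8, 210.7], [0.0, 0.0, 1.0]] [[-0.025, 0.992, -0.125, 0.317], [-1.0, -0.025, 0.003, -0.032], [-0.0, 0.125, 0.992, 1.669], [0.0, 0.0, 0.0, 1.0]]
scene ['intrinsics', 'pose'] [[458.6, 0.0, 279.5], [0.0, 458.6, 212.4], [0.0, 0.0, 1.0]] [[0.597, -0.596, 0.537, 1.125], [0.802, 0.451, -0.392, -0.49], [-0.009, 0.665, 0.747, 0.912], [0.0, 0.0, 0.0, 1.0]]
[[-0.001  0.349 -0.937]
 [ 0.002 -0.937 -0.349]
 [-1.    -0.002 -0.   ]]
```

View pics/top1.png

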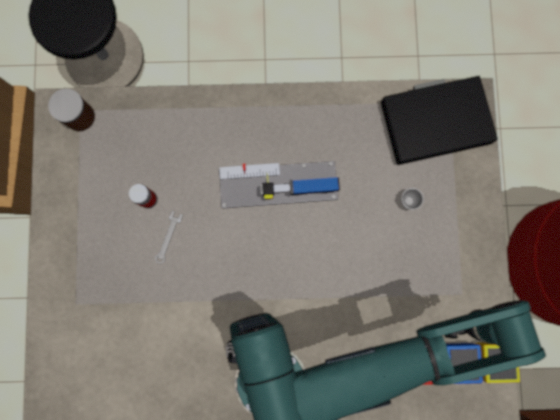

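View pics/scene1.png

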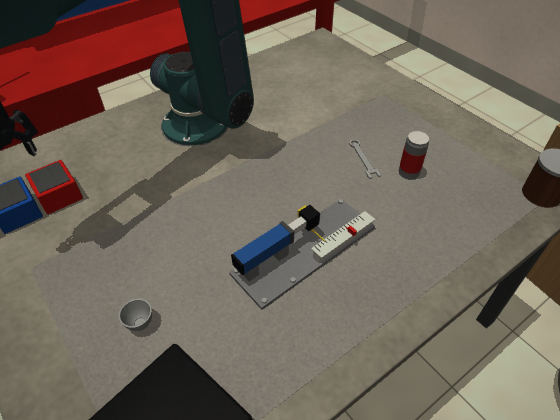

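The top view shows the sleeve at about (291..339, 186), the black head at (268,189), the yellow button on its near side at (268,197), the pointer at (267,179), and the red marker at (244,169). The can, wrench and bowl are all well clear. The scene view agrees with this.

```bash
python3 - <<'E'
from h import *
im=cv2.imread('pics/top1.png')
cv2.imwrite('pics/top1c.png',cv2.resize(im[150:220,210:350],None,fx=5.5,fy=5.5,interpolation=cv2.INTER_CUBIC))
hs=[at('top',*p) for p in[(268,189,.1)]]
a=at('top',291,187,.099);b=at('top',339,184.5,.099)
print('head',hs,'sleeve',a,b,np.linalg.norm(a-b))
d=a-b;print('yaw of +y',np.degrees(np.arctan2(d[1],d[0])))
print('mark',at('top',244,169,.05))
E
```

```text
head [array([ 0.58059276, -0.00521041,  0.1       ])] sleeve [ 0.58510569 -0.0742664   0.099     ] [ 0.58909451 -0.21842635  0.099     ] 0.14421512671429426
yaw of +y 91.58493703774228
mark [0.65377128 0.06874266 0.05      ]
```

View pics/top1c.png

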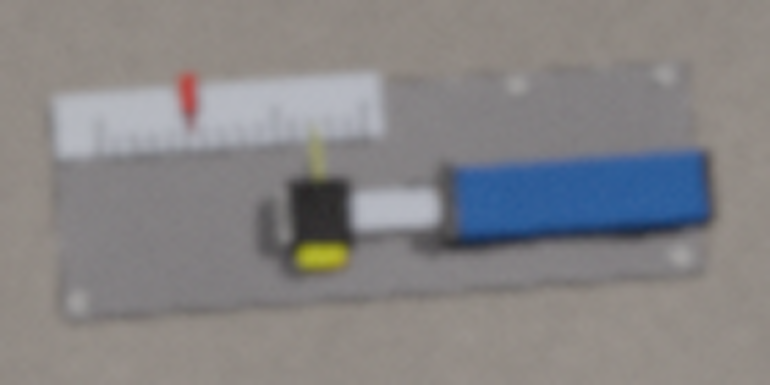

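The yaw of the gauge's +y axis is about 2.5° from world y. I'll move above the head with the jaws across gauge x, then look with the wrist camera.

{"fn": "step_arm", "kwargs": {
  "deltas": [
    [1,0,-0.02,-0.033,-0.08,0,0],
    [1,0,-0.04,-0.067,-0.16,0,0],
    [1,0,-0.06,-0.1,-0.24,0,0],
    [1,0,-0.08,-0.133,-0.315,0,0],
    [1,0,-0.1,-0.167,-0.395,0,0],
    [1,0,-0.12,-0.2,-0.47,0,0],
    [1,0,-0.14,-0.233,-0.55,0,0],
    [1,0,-0.16,-0.267,-0.63,0,0],
    [1,0,-0.18,-0.3,-0.71,0,0],
    [1,0,-0.2,-0.333,-0.79,0,0],
    [1,0,-0.22,-0.367,-0.865,0,0],
    [1,0,-0.24,-0.4,-0.945,0,0],
    [1,0,-0.26,-0.433,-1.025,0,0],
    [1,0,-0.28,-0.467,-1.1,0,0],
    [1,0,-0.3,-0.5,-1.18,0,0],
    [1,0,-0.319,-0.533,-1.258,0,0],
    [1,0,-0.319,-0.533,-1.258,0,0],
    [1,0,-0.319,-0.533,-1.258,0,0]
  ],
  "newtons": 30
}}

```text
t: 1.6
eef_pos: [0.5804, -0.0286, 0.2298]
orientation: [0.487, 0.512, -0.489, 0.511]
force: [0.7, -0.8, 0.5]
opening: 1.0
```

```bash
python3 - <<'E'
from h import *
s=arm.get_state();im=save('wrist','w1.png')
np.save('w1T.npy',wristT(s))
print(s['t'],s['eef_pos'],s['force'],R.from_quat(s['orientation']).as_matrix().round(3).tolist())
print(eyes.calibration('wrist'))
cv2.imwrite('pics/w1b.png',cv2.resize(im[:,:,::-1],(784,588),interpolation=cv2.INTER_CUBIC))
E
```

```text
1.6 [ 0.58042233 -0.02859537  0.22979552] [ 0.71226211 -0.81993481  0.51053955] [[-0.003, 0.999, 0.047], [0.0, 0.047, -0.999], [-1.0, -0.003, -0.0]]
{'intrinsics': array([[318.17976753,   0.        , 281.98084576],
       [  0.        , 318.17976753, 211.03715257],
       [  0.        ,   0.        ,   1.        ]]), 'tool_from_camera': array([[ 4.59739800e-04,  3.10255649e-01, -9.50653050e-01,
        -1.42881344e-01],
       [ 9.99999293e-01, -1.18477033e-03,  9.69415573e-05,
         5.24799294e-07],
       [-1.09622886e-03, -9.50652423e-01, -3.10255974e-01,
        -8.01495417e-02],
       [ 0.00000000e+00,  0.00000000e+00,  0.00000000e+00,
         1.00000000e+00]])}
```

View pics/w1b.png

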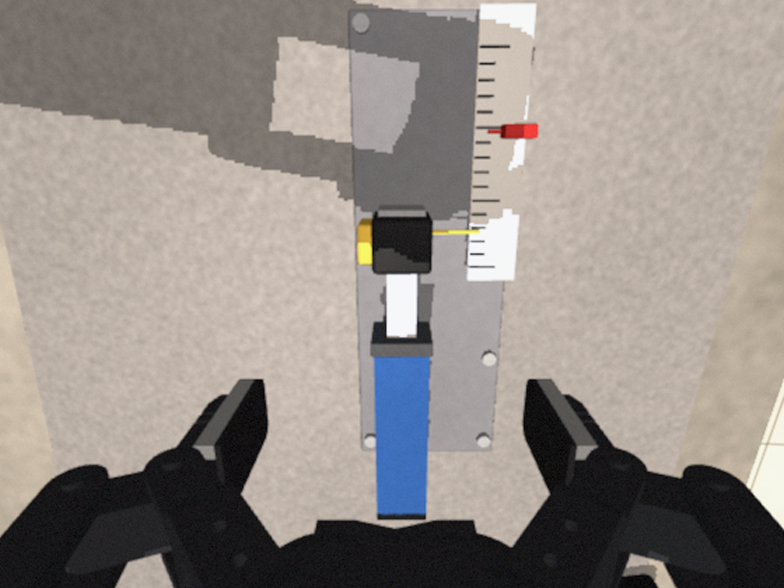

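The wrist view (784 px wide) shows the head top at (375..432, 215..272), the button at (358..373, 220..263), the pointer tip at (479,232), the mark tip at (488,131), the zero tick at (484,267), and the sleeve end at about (402,325..355). Everything is sharp.

```bash
python3 - <<'E'
from h import *
T=np.load('w1T.npy')
P=lambda u,v,z:at('wrist',u/1.4,v/1.4,z,T)
pts=dict(hTL=(375,215,.1),hTR=(432,215,.1),hBL=(373,272,.1),hBR=(432,272,.1),head=(403,243.5,.1),btn=(358,231,.093),ptr=(479,232,.0445),mark=(488,131,.0445),zero=(484,267,.0445),last=(495,46,.0445),slvA=(376,355,.099),slvB=(430,355,.099),slvC=(377,515,.099),slvD=(426,515,.099),pl1=(351,11,.012),pl2=(362,450,.012),sc1=(467,279,.0445),sc2=(481,4,.0445))
W={k:P(*p) for k,p in pts.items()}
for k,v in W.items(): print(k,v.round(4))
for a,b in(('slvC','slvA'),('slvD','slvB'),('pl2','pl1'),('sc1','sc2'),('zero','last')):
    d=W[b]-W[a];print(a,b,np.degrees(np.arctan2(-d[0],d[1])).round(2),np.linalg.norm(d).round(4))
yw=np.radians(2.6);ax=np.array([-np.sin(yw),np.cos(yw),0])
print('ptr->mark',(W['mark']-W['ptr'])@ax,'ptr-zero',(W['ptr']-W['zero'])@ax,'ptr-head',(W['ptr']-W['head'])@ax)
E
```

```text
hTL [0.566  0.0134 0.1   ]
hTR [0.6006 0.0151 0.1   ]
hBL [ 0.5659 -0.0225  0.1   ]
hBR [ 0.6032 -0.0207  0.1   ]
head [ 0.5839 -0.0033  0.1   ]
btn [0.5553 0.0019 0.093 ]
ptr [ 0.641  -0.0031  0.0445]
mark [0.6398 0.0671 0.0445]
zero [ 0.6477 -0.0295  0.0445]
last [0.6384 0.1193 0.0445]
slvA [ 0.5698 -0.0807  0.099 ]
slvB [ 0.6063 -0.0788  0.099 ]
slvC [ 0.5753 -0.2161  0.099 ]
slvD [ 0.613  -0.2141  0.099 ]
pl1 [0.5406 0.1431 0.012 ]
pl2 [ 0.5576 -0.2236  0.012 ]
sc1 [ 0.6357 -0.0396  0.0445]
sc2 [0.6267 0.1427 0.0445]
slvC slvA 2.33 0.1355
slvD slvB 2.86 0.1355
pl2 pl1 2.66 0.3671
sc1 sc2 2.83 0.1824
zero last 3.55 0.1491
ptr->mark 0.07018162649458798 ptr-zero 0.026671884506112752 ptr-head -0.0023878860125181737
```

Yaw comes out at 2.7°, matching the tool, with the arm out about 26.5 mm and the mark at about 97 mm; the tick span of 149 mm against 150 mm confirms the scale. I'll descend over the head.

{"fn": "step_arm", "kwargs": {
  "deltas": [
    [1,0.0,0.003,-0.013,0,0,0],
    [1,0.02,0.003,-0.025,0,0,0],
    [1,0.045,0.003,-0.025,0,0,0],
    [1,0.07,0.003,-0.025,0,0,0],
    [1,0.095,0.003,-0.025,0,0,0],
    [1,0.12,0.003,-0.025,0,0,0],
    [1,0.14,0.003,-0.025,0,0,0],
    [1,0.155,0.003,-0.025,0,0,0],
    [1,0.165,0.003,-0.025,0,0,0],
    [1,0.172,0.003,-0.025,0,0,0],
    [1,0.172,0.003,-0.025,0,0,0]
  ],
  "newtons": 30
}}

```text
t: 2.57
eef_pos: [0.5809, -0.0055, 0.0581]
orientation: [0.489, 0.511, -0.49, 0.51]
force: [0.2, -0.7, 0.4]
opening: 0.999
```

```bash
python3 - <<'E'
from h import *
s=arm.get_state();im=save('wrist','w2.png');T=wristT(s)
print(s['t'],s['eef_pos'],s['force'])
E
```

```text
2.5667 [ 0.58094659 -0.00550991  0.05808734] [ 0.15149484 -0.72938733  0.35430861]
```

View pics/w2.png

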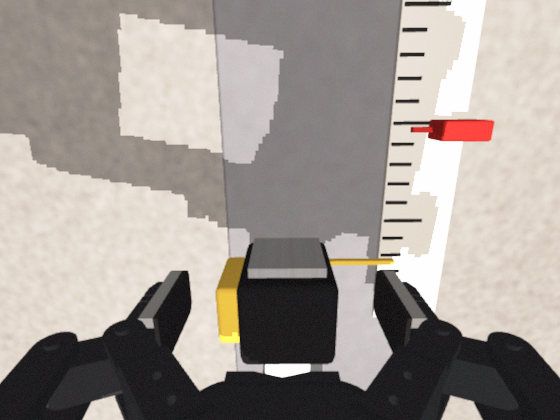

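The head sits between the open pads, with button (230,295), pointer tip (392,262) and mark tip (411,130). Now I'll close.

{"fn": "step_arm", "kwargs": {
  "deltas": [
    [-1,0,0,0,0,0,0],
    [-1,0,0,0,0,0,0],
    [-1,0,0,0,0,0,0],
    [-1,0,0,0,0,0,0],
    [-1,0,0,0,0,0,0],
    [-1,0,0,0,0,0,0],
    [-1,0,0,0,0,0,0],
    [-1,0,0,0,0,0,0],
    [-1,0,0,0,0,0,0],
    [-1,0,0,0,0,0,0],
    [-1,0,0,0,0,0,0],
    [-1,0,0,0,0,0,0],
    [-1,0,0,0,0,0,0],
    [-1,0,0,0,0,0,0],
    [-1,0,0,0,0,0,0]
  ],
  "newtons": 35
}}

```text
t: 3.87
eef_pos: [0.5814, -0.0059, 0.061]
orientation: [0.489, 0.511, -0.49, 0.511]
force: [-3.1, -1.6, 5.9]
opening: 0.481
```

```bash
python3 - <<'E'
from h import *
s=arm.get_state();im=save('wrist','w3.png');T=wristT(s)
np.save('w3T.npy',T)
print(s['t'],s['eef_pos'],s['force'],s['opening'],s['opening']*85)
E
```

```text
3.8667 [ 0.5814171  -0.00591531  0.06103472] [-3.06601183 -1.56654789  5.90622144] 0.48117026380896716 40.899472423762205
```

View pics/w3.png

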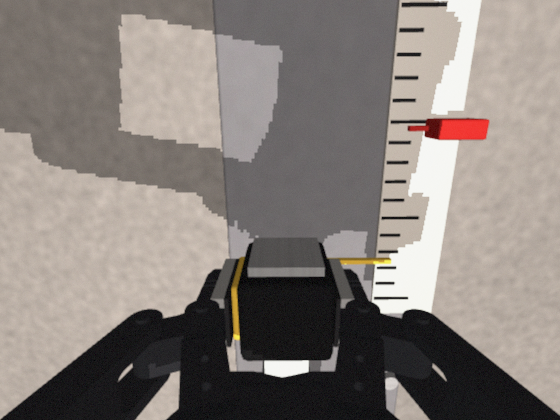

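It is gripped and pressed: opening is about 41 mm and only a 4 mm yellow sliver shows. Now I'll push home.

{"fn": "step_arm", "kwargs": {
  "deltas": [
    [-1,0,0,0.002,0,0,0],
    [-1,0,0,0.005,0,0,0],
    [-1,0,0,0.008,0,0,0],
    [-1,0,0,0.011,0,0,0],
    [-1,0,0,0.014,0,0,0],
    [-1,0,0,0.017,0,0,0],
    [-1,0,0,0.02,0,0,0],
    [-1,0,0,0.022,0,0,0],
    [-1,0,0,0.024,0,0,0],
    [-1,0,0,0.026,0,0,0],
    [-1,0,0,0.027,0,0,0],
    [-1,0,0,0.028,0,0,0],
    [-1,0,0,0.028,0,0,0]
  ]
}}

```text
t: 5.0
eef_pos: [0.5827, -0.032, 0.0611]
orientation: [0.489, 0.512, -0.489, 0.51]
force: [-3.6, 3.9, 7.2]
opening: 0.477
```

{"fn": "step_arm", "kwargs": {
  "deltas": [
    [-1,0,0,0.001,0,0,0],
    [-1,0,0,0.002,0,0,0],
    [-1,0,0,0.003,0,0,0],
    [-1,0,0,0.004,0,0,0],
    [-1,0,0,0.004,0,0,0],
    [-1,0,0,0.004,0,0,0],
    [-1,0,0,0.004,0,0,0]
  ]
}}

```text
t: 5.58
eef_pos: [0.5827, -0.0321, 0.0611]
orientation: [0.49, 0.514, -0.487, 0.509]
force: [-3.8, 13.4, 6.5]
opening: 0.483
```

```bash
python3 - <<'E'
from h import *
s=arm.get_state();im=save('wrist','w4.png');T=wristT(s)
np.save('w4T.npy',T)
print(s['t'],s['eef_pos'],s['force'],s['opening']*85)
E
```

```text
5.5833 [ 0.58271787 -0.03210528  0.06114617] [-3.75130565 13.42874248  6.47999887] 41.05378542848255
```

View pics/w4.png

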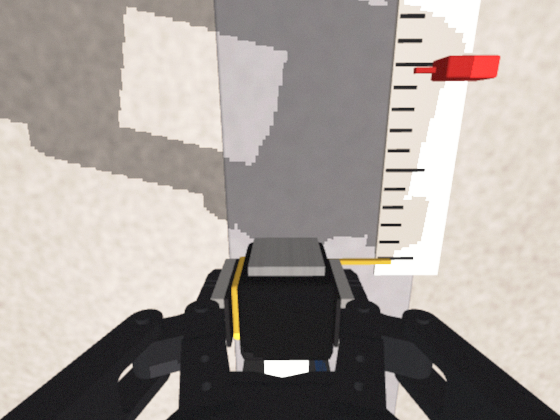

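The arm is bottomed: position is stalled at 13 N and the pointer (391,262) is on the zero tick (402,258). The mark at row 70 reads about 97 mm, which agrees with the earlier estimate. I'll draw out most of the way, then trim.

{"fn": "step_arm", "kwargs": {
  "deltas": [
    [-1,0,0,-0.004,0,0,0],
    [-1,0,0,-0.01,0,0,0],
    [-1,0,0,-0.017,0,0,0],
    [-1,0,0,-0.024,0,0,0],
    [-1,0,0,-0.031,0,0,0],
    [-1,0,0,-0.038,0,0,0],
    [-1,0,0,-0.045,0,0,0],
    [-1,0,0,-0.052,0,0,0],
    [-1,0,0,-0.059,0,0,0],
    [-1,0,0,-0.066,0,0,0],
    [-1,0,0,-0.073,0,0,0],
    [-1,0,0,-0.08,0,0,0],
    [-1,0,0,-0.087,0,0,0],
    [-1,0,0,-0.093,0,0,0],
    [-1,0,0,-0.097,0,0,0],
    [-1,0,0,-0.1,0,0,0],
    [-1,0,0,-0.1,0,0,0],
    [-1,0,0,-0.1,0,0,0],
    [-1,0,0,-0.1,0,0,0]
  ]
}}

```text
t: 7.22
eef_pos: [0.578, 0.0622, 0.0611]
orientation: [0.488, 0.511, -0.49, 0.51]
force: [-5.9, -2.3, 6.7]
opening: 0.476
```

```bash
python3 - <<'E'
from h import *
s=arm.get_state();im=save('wrist','w5.png');T=wristT(s)
np.save('w5T.npy',T)
print(s['t'],s['eef_pos'],s['force'],s['opening']*85)
cv2.imwrite('pics/w5c.png',cv2.resize(im[200:340,340:530,::-1],None,fx=4,fy=4,interpolation=cv2.INTER_CUBIC))
T4=np.load('w4T.npy');p,m=[at('wrist',*q,.0445,T4) for q in((391,262),(414,70.5))]
print('home->mark',(m-p)@[-.047,.999,0], 'moved',(s['eef_pos']-np.array([.5827,-.0321,.0611]))@[-.047,.999,0])
E
```

```text
7.2167 [0.57799422 0.06215443 0.06109006] [-5.85343036 -2.25866834  6.70179792] 40.4342882830176
home->mark 0.09800444168605259 moved 0.09438134432628718
```

View pics/w5c.png

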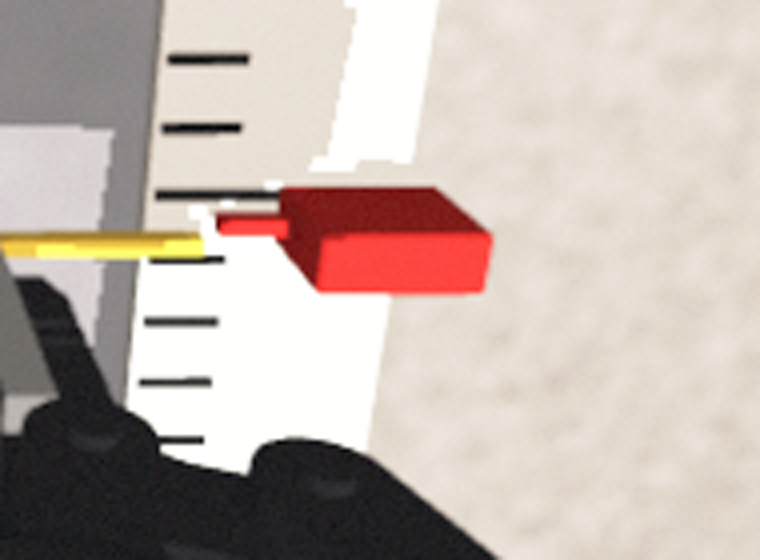

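The crop shows the pointer at row 243 and the red line at row 224, with a tick pitch of 65 px, so it is about 3 mm short. Trimming.

{"fn": "step_arm", "kwargs": {
  "deltas": [
    [-1,0,0,-0.001,0,0,0],
    [-1,0,0,-0.002,0,0,0],
    [-1,0,0,-0.003,0,0,0],
    [-1,0,0,-0.003,0,0,0],
    [-1,0,0,-0.003,0,0,0],
    [-1,0,0,-0.003,0,0,0],
    [-1,0,0,-0.003,0,0,0],
    [-1,0,0,-0.003,0,0,0]
  ]
}}

```text
t: 7.93
eef_pos: [0.5778, 0.0649, 0.0611]
orientation: [0.488, 0.511, -0.49, 0.51]
force: [-5.8, -3.4, 7.6]
opening: 0.48
```

```bash
python3 - <<'E'
from h import *
s=arm.get_state();im=save('wrist','w6.png')
print(s['t'],s['eef_pos'],s['force'],s['opening']*85,np.abs(s['joint_velocities']).max())
cv2.imwrite('pics/w6c.png',cv2.resize(im[200:340,340:530,::-1],None,fx=4,fy=4,interpolation=cv2.INTER_CUBIC))
E
```

```text
7.9333 [0.57784806 0.06489911 0.06110915] [-5.84098004 -3.41733004  7.63207711] 40.79032339646424 0.0016242829468121234
```

View pics/w6c.png

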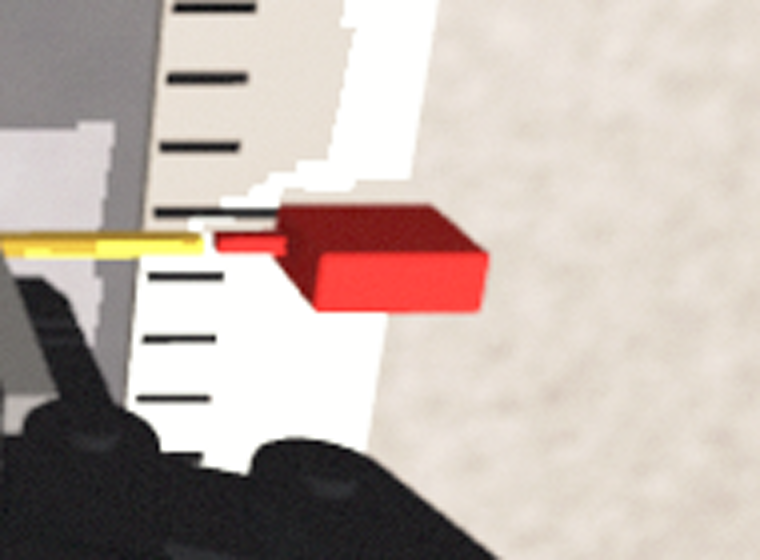

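The pointer (row 243) and the red line (row 242) now line up, and the arm is at rest with the grip unchanged. Handing in.

```bash
python3 -c "
from bench import arm
print(arm.hand_in())"
```

```text
the job is handed in; nothing more can be done
None
```

I gripped the head and button at 35 N and pushed the arm home. Then I drew it out about 97 mm to the red marker and handed in at about 8 s, still gripping.

- **Zero stop:** the tool stalled at 13 N with the pointer on the zero tick.
- **At the marker:** in the last wrist picture the pointer and the red line are within about 0.5 mm of each other along the scale.
- **Grip and rest:** the jaw opening was about 41 mm, against 42 mm for a pressed button, and joint speeds were close to zero.
- **Bystanders:** the tool stayed clear of the can, wrench and bowl, but I took no final picture of them.
- **Disagreement:** estimates of the distance from zero to the mark ran from 96.4 to 98.0 mm, so I trimmed by the picture instead. No check failed.

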